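# Proof-pull the bench spring gauge

### The arm

A 7-joint arm with a two-finger parallel gripper is mounted at the origin on the work surface. World frame = base frame: x ahead of the robot, y to its left, z up, the work surface at z = 0. Lengths are in mm, angles in rad, forces in N, time in s.
With the tool pointing down it reaches from about 425 to 875 mm from the base axis. Payload 9.9 kg.
Tool frame: the origin (TCP) lies between the finger pads; the fingertips stand 8 mm ahead of it and the grasp point (between the pads) lies 11 mm behind it; z points along the fingers, y is the line along which they close (so a half turn about z gives the same grasp; the last joint's range is limited). The gripper opens to 85 mm and grips with 20 to 120 N. Pads are 22 mm wide; open, the fingers measure 114 mm over their backs; the gripper's body (76 mm by 85 mm) begins 54 mm behind the grasp point. The pads swing forward as they close: fully open they stand 13 mm farther back than shut.
Start: joints at [-1.297, 0.576, 0.025, 1.437, -0.015, 1.129, -0.057], TCP at [236.388, 632.258, 239.289] pointing down, gripper open.
Joint ranges: [-2.76, 2.76], [-0.34, 2.15], [-1.52, 1.57], [0.19, 2.46], [-1.09, 4.23], [0.17, 1.99], [-2.82, 2.82]. Speed limits (rad/s): [2.22, 2.22, 3.01, 3.01, 3.14, 3.14, 3.14].

### API

Orientations are given as a rotation vector (axis times angle).
In Python, from station import observe, camera, camera_model, hand_in gives the robot as it stands.
- The arm moves only by the tool jog_arm, never from a script. Its argument "motion" is a list that holds one entry, the list of rows, each a list of 7 numbers: the turn, a rotation vector about the tool's x, y, z in rad, then the shift along the tool's x, y, z in cm, then the finger opening in cm, from 0 to 8.54. In form: [[[rx, ry, rz, dx, dy, dz, hand], ...]]. A call has exactly 10 rows; each row is the pose to reach, as a shift and turn from the pose commanded when the call began, along the tool's axes at that moment; what a row does not reach only later rows make up. A row lasts 1/8 s, in which the tool goes at most 62.5 mm and 10.7 degrees, less where a joint would pass 70% of its speed; a pose out of reach is approached as far as the arm can. A call with a gripper value outside its range is refused whole. The fingers move at their own pace and stop on an object; "squeeze" is the grip in N (left out, the last holds). Time passes only in rows, so rows that repeat a pose let the fingers close, or fill a call up. It gives the time, the measured TCP pose, the force, the opening and the grip force at its end, in the units of the state.
- observe(): the state, without advancing time (a new reading comes with each control period).
- camera(name): name is "side" or "top"; returns the picture (480x640x3 uint8, blue, green, red); there is no depth.
- camera_model(name): a dict with "fx", "fy", "cx", "cy" (pixels), "D" ([k1, k2, p1, p2, k3] as OpenCV has them; the pictures are not rectified), "rvec" (rotation vector, rad) and "tvec" (3), from world to camera coordinates, as OpenCV has them. Camera axes: x right, y down, z forward; pixel columns grow to the right and rows downward; lengths in mm; the calibration is good to about 2 mm. A picture is of the moment at which its call begins. camera_model takes no time and is no camera call.
- hand_in(): hands the job in; it is judged then, once.
The state is a dict: "time": time; "joint_positions": joint angles; "joint_velocities": joint speeds; "effort": joint torques, N m; "ee_pos": TCP position; "eef_rot": TCP orientation; "wrist_force": force on the tool from outside, world axes, zero at the start; "wrist_torque": the same for the moment, N m; "finger_gap": finger opening in mm; "finger_force": force on a finger pad.
Only numpy, scipy, OpenCV 4.12 (cv2) and the standard library are available. Lean on these libraries where they do the work, as an engineer would, in place of code of your own. Each camera call takes 0.05 s, during which the arm holds its last target. There are 200 camera calls.

### The job

The two-groove setting block is still lying in the spring gauge and blocks its slide: take it out and lower it, without dropping it, into its own slot on the storage board, the one that fits it and has two bars on its label. Then pull the gauge's sprung handle out until its pointer stands in the gap between the two teeth of the marker clip, not far past it, hold it steady there for a full second, and ease it all the way home without letting it snap back. Do not shift the marker clip, and leave everything else where it stands.

Things in the scene. Friction and masses are not known exactly. Their poses are not given: they have to be found in the camera images.
- gauge: Bench spring gauge, fixed. Origin on the table; x points from its open front to its back, z up. Base plate 310 x 145 x 12 mm (x -170 to 140, y -95 to 50). Grey spring housing x 0 to 140, y -45 to 45, up to z 70. Low end stop x -170 to -160, y -20 to 20, up to z 30. White scale strip along the y -79 edge, up to z 17, a line every 10 mm from handle home.
- head_edge (a point): Middle of the lower front edge of the grey readout head that overhangs the handle: head at gauge x -26 to 95, y -48 to 48, z 115 to 165 mm. With the slide home, the handle can only be taken with the tool leaning 30 to 45 degrees, gripper body towards the gauge's front (-x). Axes as the gauge's.
- slide (a joint): Pull of the gauge's slide in m: 0 fully home (as it starts), grows as the handle is pulled along the gauge's -x, stop at 0.105. The spring draws it home with about 4 N at 0 and 9 N at 0.09.
- handle (a point): Grip point of the black handle, an upright lug 30 mm long (gauge x), 24 mm wide (gauge y, the width to grip), from z 22 to 80; the point is on its middle, 62 mm above the table. With the slide home it is at gauge x -30, y 0. Axes as the gauge's. Nothing beside it within 40 mm above z 31.
- pointer (a point): Tip of the steel pointer arm (4 mm wide) that sticks out from the foot of the handle towards the gauge's -y, over the inner edge of the scale; tip at gauge y -67, z 21. Axes as the gauge's.
- marker_gap (a point): Middle of the 12 mm wide gap between the two teeth of the dark steel marker clip on the scale (clip 24 x 34 mm, up to z 31); the pointer must come to stand here. Axes as the gauge's.
- marker (a joint): Place of the marker clip in m on the same scale as slide: the pointer is in the middle of the gap when slide equals this value.
- block: Loose aluminium setting block, 100 x 30 x 45 mm (x, y, z), two dark grooves across its top, about 0.35 kg. Origin: centre of its underside. It starts on the gauge's base plate (z 12 mm), along the gauge's x between handle and end stop.
- slot_medium: Its slot: fixed open plastic tray for the 100 mm block on the storage board. Origin: centre of its underside, x along its length, z up. Inner space 108 x 38 mm, inner floor 5 mm above the origin, walls 5 mm thick, rim 19 mm above the origin. White label tab with two bars beyond its -x end. Slots stand side by side, 90 mm apart, in any order.
- slot_short: Slot for the 75 mm block: same make, inner space 83 x 38 mm, one bar on its label; its block is in it.
- slot_long: Slot for the 125 mm block: same make, inner space 133 x 38 mm, three bars on its label; empty and to stay so.
- block_short: Loose aluminium setting block 75 x 30 x 45 mm with one groove, in its slot. Origin: centre of its underside. Leave it.
- tree: Bystander: black rubber base 100 mm across with an upright green wax tree, 130 mm high. Origin: centre of the underside.
- flask_base: Bystander: black rubber base 90 mm across, 30 mm high. Origin: centre of the underside.
- bowl: Bystander: bowl 110 mm across, 55 mm high. Origin: centre of the underside.
- bottle: Bystander: bottle 64 mm across, 190 mm high. Origin: centre of the underside.
- stylus: Bystander: brush 160 mm long, lying along its x. Origin: its underside.
- wax_rod: Bystander: green wax rod 10 mm thick, about 120 mm long, lying along its x. Origin: its underside.
There are look-alikes about, which are no part of the job. What is shaped like the block but brown or green is not meant.

How it is judged:
By the outcome, as a careful person would: the job done as asked, in the order asked, and still so for the second after the job is handed in, with the robot touching nothing.
It also fails if it takes over 64 s, if anything falls off the work surface, if the arm or the gripper's body presses on something with over 40 N, if the wrist force passes 120 N, or if a joint passes its speed limit or range.

## Working session

There is one attempt and no reset: what is moved stays moved. The work goes in short steps, Python scripts to look and compute and a tool call to move; the robot and the scene stay as the last step left them, time stands still between calls to the robot, and variables do not carry over. Pictures are saved under pics/ and viewed, at most 10 in all, crops included, and the job is handed in when it is done.

Besides the shell and the picture viewer there is one more tool, called after ">>>" as name(argument=value, ...) on one line, values as JSON. jog_arm: Moves the arm, as the interface text tells. Its arguments: {"type":"object","properties":{"motion":{"type":"array","items":{"type":"array","items":{"type":"array","items":{"type":"number"}}}},"squeeze":{"type":"number"}},"required":["motion"]}

```bash
mkdir -p pics; cat > h.py <<'E'
import numpy as np, cv2
from station import *
def model(n):
    m=camera_model(n); K=np.array([[m['fx'],0,m['cx']],[0,m['fy'],m['cy']],[0,0,1.]])
    return K,np.array(m['D'],float),np.array(m['rvec'],float).reshape(3),np.array(m['tvec'],float).reshape(3)
def ray(n,px):
    K,D,r,t=model(n); u=cv2.undistortPoints(np.array(px,float).reshape(-1,1,2),K,D).reshape(-1,2)
    R=cv2.Rodrigues(r)[0]; d=np.c_[u,np.ones(len(u))]@R; return -R.T@t,d
def plane(n,px,z):
    c,d=ray(n,px); return c+d*((z-c[2])/d[:,2])[:,None]
def proj(n,P):
    K,D,r,t=model(n); return cv2.projectPoints(np.array(P,float).reshape(-1,1,3),r,t,K,D)[0].reshape(-1,2)
E
python3 - <<'E'
from h import *
for n in('side','top'):
    cv2.imwrite(f'pics/{n}0.png',camera(n)); c,d=ray(n,[[320,240]]); print(n,c,d,model(n)[0][0,0])
s=observe(); print({k:np.round(v,3) for k,v in s.items()})
E
```

```text
side [  425.24954437 -1165.24394705   696.25494657] [[ 0.09503012  0.87895295 -0.46738441]] 554.4857808001545
top [ 469.28924405  -52.4562963  1406.98962693] [[ 0.06535217 -0.00585433 -0.99786211]] 554.7362277141027
{'time': np.float64(0.1), 'joint_positions': array([-1.297,  0.576,  0.025,  1.438, -0.015,  1.129, -0.057]), 'joint_velocities': array([-0.   , -0.003,  0.   , -0.001,  0.001,  0.001, -0.001]), 'effort': array([ 6.0000e-03, -7.6731e+01,  2.2580e+00, -2.8661e+01,  1.6000e-02,
        9.0000e-03,  0.0000e+00]), 'ee_pos': array([236.217, 631.914, 238.516]), 'eef_rot': array([-5.590e-01, -3.091e+00,  2.000e-03]), 'wrist_force': array([ 0.857, -0.371,  0.318]), 'wrist_torque': array([ 0.001, -0.002,  0.005]), 'finger_force': np.float64(0.0), 'finger_gap': np.float64(85.25)}
```

View pics/side0.png

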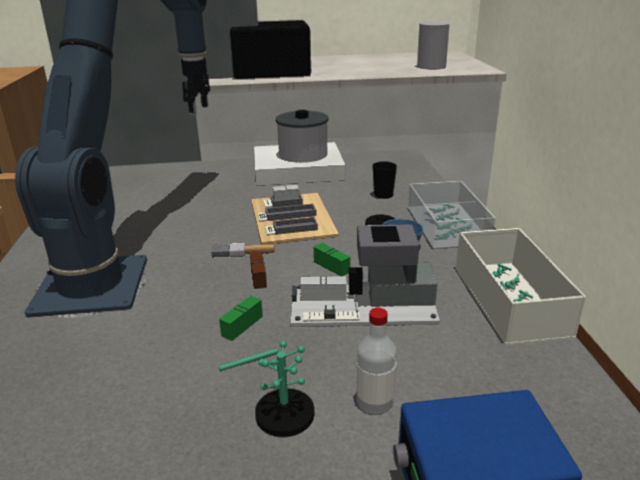

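View pics/top0.png

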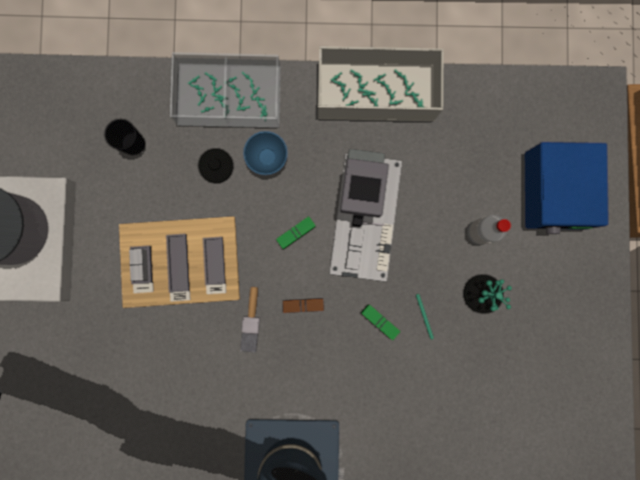

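The side view shows the gauge at about (365,290), with the block at (323,287), and the board at (293,217). In the top view, the gauge spans (330–400, 150–280) with the block at (355,250). The board shows three slots at x≈141 (filled), 178 and 214. Next I'll enlarge these areas.

```bash
python3 - <<'E'
from h import *
t=cv2.imread('pics/top0.png'); s=cv2.imread('pics/side0.png')
a=cv2.resize(t[145:290,320:410],None,fx=4,fy=4,interpolation=cv2.INTER_CUBIC)
b=cv2.resize(t[210:310,115:225+20],None,fx=3,fy=3,interpolation=cv2.INTER_CUBIC)
c=np.zeros((580,760,3),np.uint8); c[:,:360]=a; c[:300,365:365+390]=b
cv2.imwrite('pics/c1.png',c)
a=cv2.resize(s[215:330,285:445],None,fx=5,fy=5,interpolation=cv2.INTER_CUBIC)
cv2.imwrite('pics/c2.png',a)
E
```

```text
(no output)
```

View pics/c1.png

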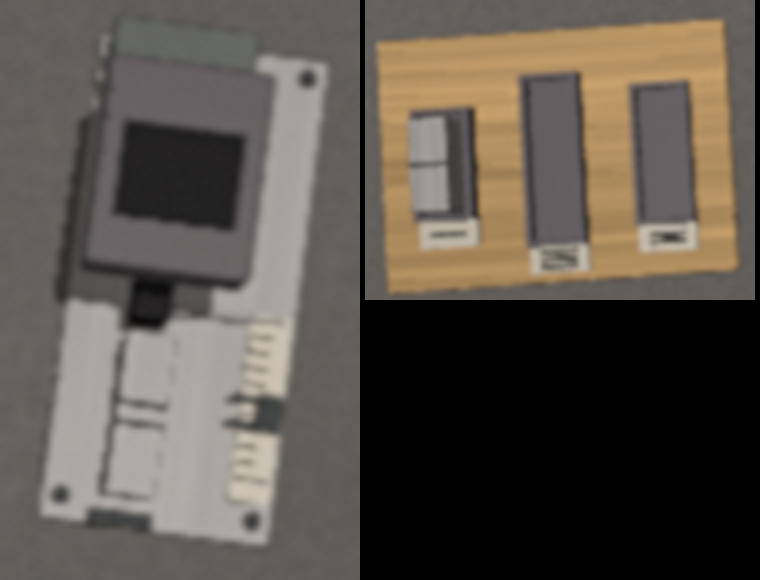

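View pics/c2.png

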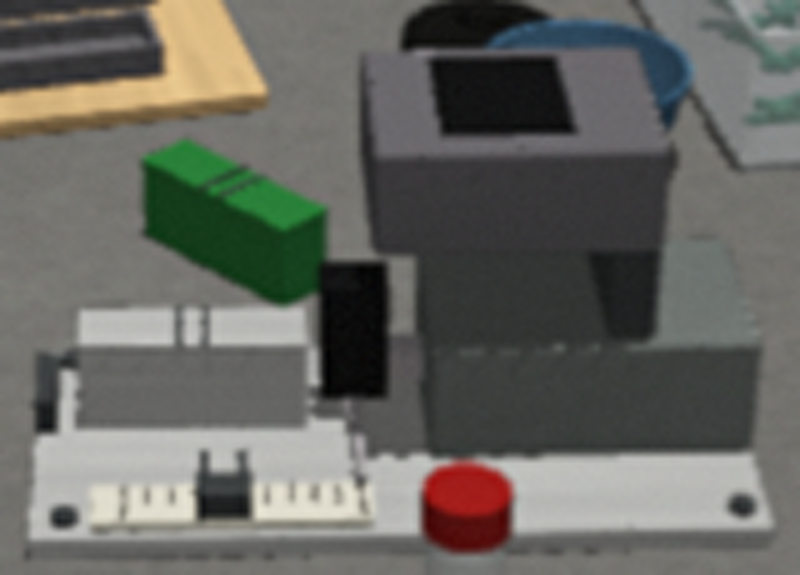

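The crops show the right-hand slot is the shorter empty one, with two bars. The middle slot has three bars and is the long one. The clip is at crop1 (260,412) and the handle at (148,305). Next I'll compute the poses.

```bash
cat > m.py <<'E'
from h import *
t=cv2.imread('pics/top0.png'); s=cv2.imread('pics/side0.png')
cg=lambda p:np.array(p)/4+[320,145]-.375
cs=lambda p:np.array(p)/5+[285,215]-.4
c=plane('top',cg([[328,65],[268,544],[40,515]]),12); print('base corners',c.round(1),np.linalg.norm(c[0]-c[1]),np.linalg.norm(c[1]-c[2]))
src=np.array([[140,-95],[-170,-95],[-170,50.]])
c2=plane('side',cs([[772,530],[30,545]]),0);print('side lower corners',c2.round(1))
d=c[0]-c[1]; e=c[2]-c[1]; print('yaw',np.degrees([np.arctan2(d[1],d[0]),np.arctan2(-e[0],e[1]),*[np.arctan2((c2[0]-c2[1])[1],(c2[0]-c2[1])[0])]]))
th=np.arctan2(*( (d[:2]/310*2/3)[::-1]+0)); R=np.array([[np.cos(th),-np.sin(th)],[np.sin(th),np.cos(th)]])
o=(c[:,:2]-src@R.T); print('origin',o.round(1)); o=o.mean(0)
print('origin,th',o,np.degrees(th))
G=lambda P:(P[:,:2]-o)@R
print('side corners in gauge',G(c2).round(1))
# block top
print('block top (top cam)',G(plane('top',cg([[125,328],[168,334],[153,498],[102,493]]),57)).round(1))
print('block top (side)',G(plane('side',cs([[78,346],[306,346],[303,308],[80,308]]),57)).round(1))
print('clip top/side', G(plane('top',cg([[228,398],[225,424],[287,399],[280,432]]),31)).round(1), G(plane('side',cs([[203,452],[242,452]]),31)).round(1))
print('handle top front', G(plane('side',cs([[322,264],[388,264]]),80)).round(1),G(plane('top',cg([[127,322],[165,328]]),80)).round(1))
print('pointer side',G(plane('side',cs([[360,480]]),21)).round(1))
# slots
g=cv2.cvtColor(cv2.resize(t[210:310,115:245],None,fx=4,fy=4,interpolation=cv2.INTER_CUBIC),cv2.COLOR_BGR2HSV)
m=((g[...,1]<70)&(g[...,2]<140)).astype(np.uint8); m=cv2.morphologyEx(m,cv2.MORPH_OPEN,np.ones((7,7)))
for k in cv2.findContours(m,cv2.RETR_EXTERNAL,cv2.CHAIN_APPROX_NONE)[0]:
    if cv2.contourArea(k)<3000: continue
    q=cv2.boxPoints(cv2.minAreaRect(k))/4+[115,210]-.375
    w=plane('top',q,30); 
    if q.mean(0)[0]<238 and q.mean(0)[1]>225: print('slot',q.mean(0).round(1),w.mean(0).round(1),np.linalg.norm(w[0]-w[1]).round(1),np.linalg.norm(w[1]-w[2]).round(1),[np.degrees(np.arctan2(*(w[i+1]-w[i])[[1,0]])).round(1) for i in (0,1)])
# board height by two views: far right corner
def tri(pt,ps):
    a,u=ray('top',[pt]);b,v=ray('side',[ps]);u=u[0];v=v[0]
    k=np.linalg.lstsq(np.c_[u,-v],b-a,rcond=None)[0]; return a+u*k[0],b+v*k[1]
print('board corner',tri([115+(722-365)/3,216.5],cs([266,97])))
E
python3 m.py
```

```text
base corners [[ 766.3 -265.    12. ]
 [ 461.5 -229.7   12. ]
 [ 477.1  -86.3   12. ]] 306.9375804561001 144.25136790092682
side lower corners [[ 771.3 -253.9    0. ]
 [ 461.8 -218.6    0. ]]
yaw [-6.61894892 -6.24265306 -6.50909258]
origin [[ 638.2 -154.5]
 [ 641.3 -154.9]
 [ 640.2 -155.5]]
origin,th [ 639.91457625 -154.98089691] -6.618948917562374
side corners in gauge [[ 141.9  -83.1]
 [-169.6  -83.7]]
block top (top cam) [[ -50.1   14. ]
 [ -50.2  -12.5]
 [-150.7  -16.2]
 [-151.8   14.9]]
block top (side) [[-149.3  -18.9]
 [ -51.4  -22.2]
 [ -51.4    8.9]
 [-149.3   12.3]]
clip top/side [[-82.3 -56.4]
 [-98.6 -56.6]
 [-78.1 -92.9]
 [-99.  -91.1]] [[-96.4 -62.6]
 [-80.  -63.2]]
handle top front [[-43.2   7.6]
 [-14.6   6.6]] [[-48.5  14.5]
 [-49.1  -8.6]]
pointer side [[-30.8 -70.8]]
slot [179.5 259.5] [505.8 285.2  30. ] 320.7 246.9 [np.float64(-88.9), np.float64(-178.5)]
board corner (array([616.66336855, 157.93557858,   7.05781972]), array([617.19701177, 157.88333293,   7.10614575]))
```

```bash
cat > m2.py <<'E'
from h import *
t=cv2.imread('pics/top0.png'); s=cv2.imread('pics/side0.png')
def box(im,x0,x1,y0,y1,f):
    g=cv2.cvtColor(cv2.resize(im[y0:y1,x0:x1],None,fx=6,fy=6,interpolation=cv2.INTER_CUBIC),cv2.COLOR_BGR2HSV)
    m=f(g).astype(np.uint8); m=cv2.morphologyEx(m,cv2.MORPH_OPEN,np.ones((9,9)))
    k=max(cv2.findContours(m,cv2.RETR_EXTERNAL,cv2.CHAIN_APPROX_NONE)[0],key=cv2.contourArea)
    return cv2.boxPoints(cv2.minAreaRect(k))/6+[x0,y0]-.417
for nm,x0,x1 in(('long',163,194),('med',198,231)):
    q=box(t,x0,x1,228,305,lambda g:(g[...,1]<90)&(g[...,2]<125))
    for z in(26,31):
        w=plane('top',q,z); l=[w[1]-w[0],w[2]-w[1]]; L=[np.linalg.norm(v) for v in l]; v=l[int(np.argmax(L))]
        print(nm,q.mean(0).round(1),z,w.mean(0).round(1),np.round(L,1),np.degrees(np.arctan(v[1]/v[0])).round(2))
# board outline both views -> height
hs=lambda g:(g[...,1]>70)&(g[...,0]<25)&(g[...,2]>90)
qt=box(t,110,245,210,312,hs); print('board top px',qt.round(1))
for z in(6,12): w=plane('top',qt,z); print(z,w.round(1).tolist(),np.linalg.norm(w[1]-w[0]),np.linalg.norm(w[2]-w[1]))
im=cv2.resize(s[180:250,245:345],None,fx=8,fy=8,interpolation=cv2.INTER_CUBIC)
cv2.imwrite('pics/c3.png',im)
E
python3 m2.py
```

```text
long [177.3 262.8] 26 [497.  291.8  26. ] [ 51.2 142.4] 5.02
long [177.3 262.8] 31 [496.9 290.6  31. ] [ 51.  141.9] 5.02
med [213.8 260.7] 26 [503.8 201.9  26. ] [ 49.7 116.2] 4.85
med [213.8 260.7] 31 [503.6 201.   31. ] [ 49.5 115.8] 4.85
board top px [[116.2 223.4]
 [234.8 215.4]
 [240.5 300. ]
 [121.9 307.9]]
6 [[593.9, 453.3, 6.0], [619.7, 156.3, 6.0], [406.9, 136.1, 6.0], [382.5, 430.1, 6.0]] 298.13299254028215 213.7557194127215
12 [[593.3, 451.1, 12.0], [619.0, 155.4, 12.0], [407.1, 135.2, 12.0], [382.9, 428.1, 12.0]] 296.85618226213415 212.84027058153524
```

View pics/c3.png

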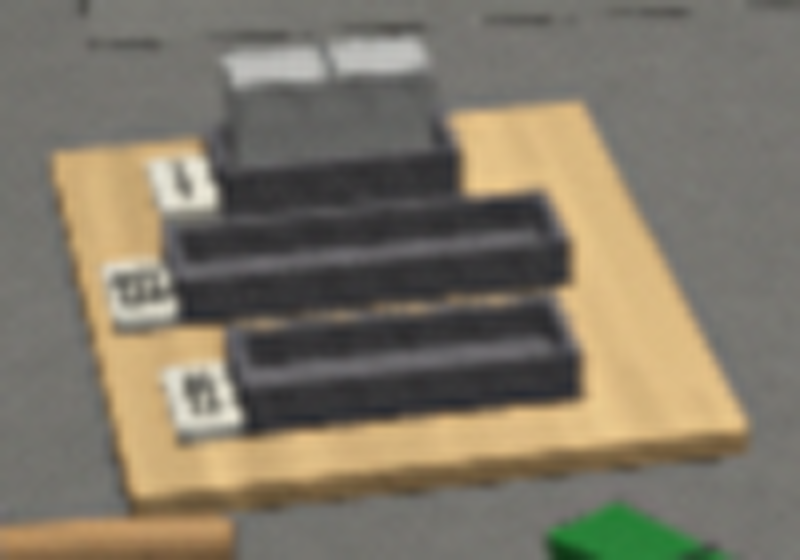

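The close-up confirms it: the front slot has two bars and is medium, the middle one has three. Rim corners in this crop are near-left (238,372), near-right (578,352), far-right (548,298) and far-left (230,328).

```bash
cat >> h.py <<'E'
from scipy.spatial.transform import Rotation as Ro
def pose(yaw,lean=0):  # tool y at world angle yaw(deg), tool z down; lean: tool z tips towards +gauge x (body to front)
    a=np.radians(yaw); y=np.array([np.cos(a),np.sin(a),0]); fx=np.array([np.sin(a),-np.cos(a),0]); l=np.radians(lean)
    z=np.array([0,0,-1])*np.cos(l)+fx*np.sin(l); return Ro.from_matrix(np.c_[np.cross(y,z),y,z])
def row(p0,R0,p,R): return np.r_[(R0.inv()*R).as_rotvec().round(3),(R0.inv().apply(np.subtract(p,p0))/10).round(2)]
def after(p0,R0,r): return np.array(p0)+R0.apply(np.array(r[3:6])*10), R0*Ro.from_rotvec(r[:3])
def chain(p0,R0,ts):
    for t in ts: print('->',np.round(t[0],1),row(p0,R0,*t).tolist())
E
python3 - <<'E'
from h import *
cs=lambda p:np.array(p)/8+[245,180]-.44
def tri(pt,ps):
    a,u=ray('top',[pt]);b,v=ray('side',[ps]);u=u[0];v=v[0]
    k=np.linalg.lstsq(np.c_[u,-v],b-a,rcond=None)[0]; return np.round([a+u*k[0],b+v*k[1]],1).tolist()
print(tri([234.8,215.4],cs([748,430])),tri([240.5,300],cs([135,497])))
for z in(26,31):
    w=plane('side',cs([[238,372],[578,352],[548,298],[230,328]]),z); print(z,w.mean(0).round(1),w.round(1).tolist())
R0=Ro.from_rotvec([-.559,-3.091,0.002]); p0=[236.388,632.258,239.289]
print(R0.as_matrix().round(3).tolist())
chain(p0,R0,[((480,250,230),pose(78)),((540,-143.6,190),pose(83.5))])
E
```

```text
[[619.1, 155.5, 10.5], [617.6, 155.6, 10.3]] [[407.1, 135.0, 12.6], [410.6, 135.0, 12.5]]
26 [504.4 213.5  26. ] [[448.0, 195.1, 26.0], [564.2, 192.3, 26.0], [558.6, 236.7, 26.0], [446.8, 230.0, 26.0]]
31 [503.8 203.2  31. ] [[447.8, 184.9, 31.0], [563.2, 182.2, 31.0], [557.6, 226.2, 31.0], [446.6, 219.6, 31.0]]
[[-0.937, 0.35, -0.001], [0.35, 0.937, -0.001], [0.0, -0.001, -1.0]]
-> [480 250 230] [-0.001, -0.0, -0.148, -36.21, -27.27, 0.96]
-> [ 540.  -143.6  190. ] [-0.001, -0.0, -0.244, -55.61, -62.03, 5.0]
```

>>> jog_arm(motion=[[[0,0,-0.15,-10,-7.5,0.3,8.5],[0,0,-0.15,-14,-10.5,0.4,8.5],[0,0,-0.15,-18,-13.5,0.5,8.5],[0,0,-0.15,-22,-16.5,0.6,8.5],[0,0,-0.15,-26,-19.5,0.7,8.5],[0,0,-0.15,-30,-22.5,0.8,8.5],[0,0,-0.15,-36.2,-27.3,1,8.5],[0,0,-0.244,-40,-34,2,8.5],[0,0,-0.244,-43,-39.5,3,8.5],[0,0,-0.244,-46,-45,3,8.5]]])

```text
time: 1.35
ee_pos: [504.9, 78.1, 210.1]
eef_rot: [-0.178, -3.136, 0.0]
wrist_force: [1.8, 0.5, 0.6]
finger_gap: 84.9
finger_force: 0.0
```

```bash
python3 - <<'E'
from h import *
s=observe();p0=s['ee_pos'];R0=Ro.from_rotvec(s['eef_rot']);print(p0,s['joint_velocities'].round(2))
chain(p0,R0,[((540,-143.6,z),pose(83.5)) for z in(190,100,39)])
E
```

```text
[504.86248003  78.11153431 210.14333975] [ 0.89 -0.02  0.11  0.1  -0.05 -0.09  1.01]
-> [ 540.  -143.6  190. ] [-0.0, -0.001, -0.0, -6.01, -21.63, 2.02]
-> [ 540.  -143.6  100. ] [-0.0, -0.001, -0.0, -6.01, -21.63, 11.02]
-> [ 540.  -143.6   39. ] [-0.0, -0.001, -0.0, -6.02, -21.62, 17.12]
```

>>> jog_arm(motion=[[[0,0,0,-1.5,-5,1,8.5],[0,0,0,-3,-10,2,8.5],[0,0,0,-4,-14,2.5,8.5],[0,0,0,-5,-17,4,8.5],[0,0,0,-5.5,-19,6,8.5],[0,0,0,-5.6,-19.8,8,8.5],[0,0,0,-5.6,-19.8,9.5,8.5],[0,0,0,-5.6,-19.8,10.5,8.5],[0,0,0,-5.6,-19.8,11,8.5],[0,0,0,-5.6,-19.8,11,8.5]]])

```text
time: 2.6
ee_pos: [538.2, -122.5, 100.8]
eef_rot: [-0.177, -3.136, -0.0]
wrist_force: [0.9, -0.1, 0.3]
finger_gap: 85.3
finger_force: 0.0
```

```bash
python3 - <<'E'
from h import *
s=observe();p0=s['ee_pos'];R0=Ro.from_rotvec(s['eef_rot']);print(p0,s['joint_velocities'].round(2))
chain(p0,R0,[((540,-143.6,z),pose(83.5)) for z in(100,39)])
t=camera('top');q=camera('side')
c=np.zeros((600,800,3),np.uint8)
c[:600,:400]=cv2.resize(t[145:295,315:415],None,fx=4,fy=4,interpolation=cv2.INTER_CUBIC)
c[:480,400:]=cv2.resize(q[220:340,285:385],None,fx=4,fy=4,interpolation=cv2.INTER_CUBIC)
cv2.imwrite('pics/g1.png',c)
E
```

```text
[ 538.24774192 -122.45642614  100.75335286] [ 0.   -0.01  0.   -0.01  0.    0.01 -0.  ]
-> [ 540.  -143.6  100. ] [0.0, -0.0, 0.0, -0.41, -2.08, 0.08]
-> [ 540.  -143.6   39. ] [0.0, -0.0, 0.0, -0.41, -2.08, 6.18]
```

View pics/g1.png

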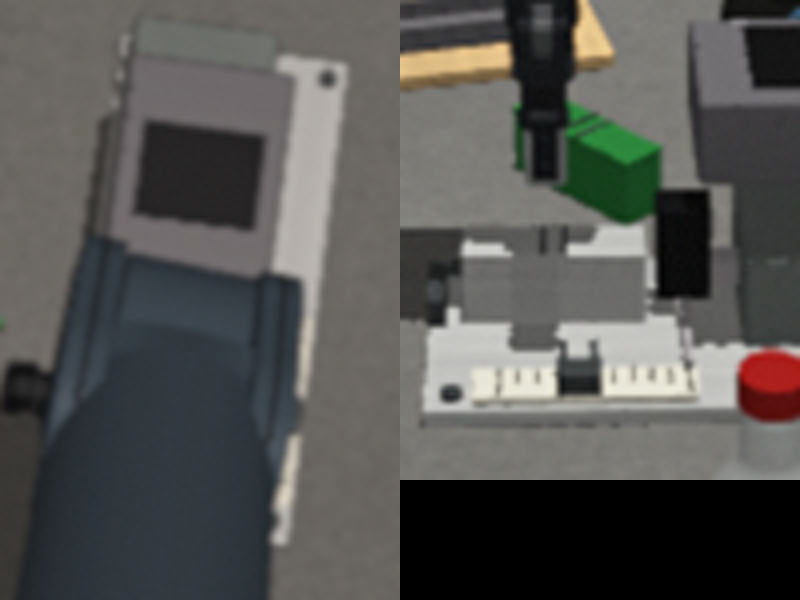

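The gripper is centred along the block at side crop (545,150) and still about 21 mm to the +y side. I'll shift it, descend and grip.

>>> jog_arm(motion=[[[0,0,0,-0.4,-1.2,0,8.5],[0,0,0,-0.4,-2.1,0.5,8.5],[0,0,0,-0.4,-2.1,2,8.5],[0,0,0,-0.4,-2.1,3.5,8.5],[0,0,0,-0.4,-2.1,5,8.5],[0,0,0,-0.4,-2.1,5.8,8.5],[0,0,0,-0.4,-2.1,6.2,8.5],[0,0,0,-0.4,-2.1,6.2,6],[0,0,0,-0.4,-2.1,6.2,4],[0,0,0,-0.4,-2.1,6.2,3.4]]], squeeze=40)

```text
time: 3.95
ee_pos: [540.0, -144.3, 39.2]
eef_rot: [0.179, 3.136, -0.0]
wrist_force: [-0.2, -0.2, 0.4]
finger_gap: 34.2
finger_force: 0.0
```

>>> jog_arm(motion=[[[0,0,0,0,0,0,2.8],[0,0,0,0,0,0,2.4],[0,0,0,0,0,0,2.4],[0,0,0,0,0,0,2.4],[0,0,0,0,0,-0.3,2.4],[0,0,0,0,0,-0.8,2.4],[0,0,0,0,0,-1.5,2.4],[0,0,0,0,0,-2.5,2.4],[0,0,0,0,0,-3.5,2.4],[0,0,0,0,0,-4,2.4]]])

```text
time: 5.2
ee_pos: [540.1, -144.3, 79.8]
eef_rot: [0.179, 3.135, -0.0]
wrist_force: [-0.3, -0.4, -4.0]
finger_gap: 28.9
finger_force: 40.0
```

```bash
python3 - <<'E'
from h import *
s=observe();p0=s['ee_pos'];R0=Ro.from_rotvec(s['eef_rot']);print(p0,s['finger_gap'],s['finger_force'],s['wrist_force'])
chain(p0,R0,[((540,-130,150),pose(83.5)),((503.8,202.5,130),pose(95)),((503.8,202.5,80),pose(95))])
t=camera('top');q=camera('side')
c=np.zeros((480,600,3),np.uint8)
c[:480]=cv2.resize(q[220:340,265:415],None,fx=4,fy=4,interpolation=cv2.INTER_CUBIC)
cv2.imwrite('pics/g2.png',c)
E
```

```text
[ 540.1131276  -144.33822327   79.76674942] 28.861890640096487 39.96806502342224 [-0.27212712 -0.35587625 -4.00753845]
-> [ 540 -130  150] [-0.0, 0.001, -0.0, 0.17, 1.42, -7.02]
-> [503.8 202.5 130. ] [-0.0, 0.001, -0.201, 7.54, 34.05, -5.04]
-> [503.8 202.5  80. ] [-0.0, 0.001, -0.201, 7.55, 34.05, -0.04]
```

View pics/g2.png

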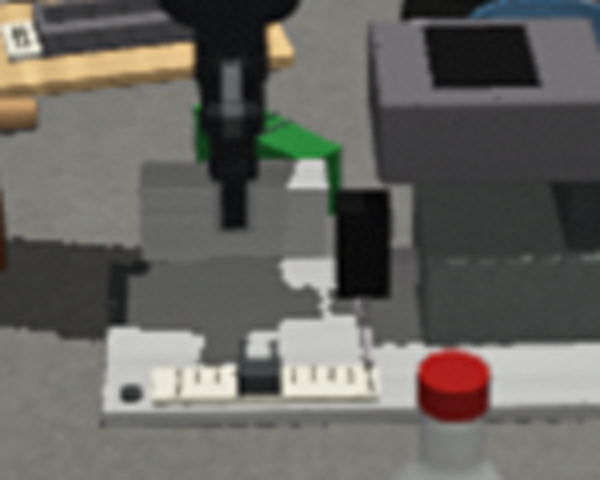

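The block is held level and centred in the fingers: block mid column ≈235, finger ≈233. Now I'll carry it over to the slot.

>>> jog_arm(motion=[[[0,0,0,0,0,-2,2.4],[0,0,0,0,0,-4.5,2.4],[0,0,0,0.2,1,-6.5,2.4],[0,0,-0.05,1,4,-7,2.4],[0,0,-0.1,2,8,-7,2.4],[0,0,-0.15,3,12.5,-7,2.4],[0,0,-0.2,4,17,-7,2.4],[0,0,-0.2,5,21.5,-7,2.4],[0,0,-0.2,6,26,-7,2.4],[0,0,-0.2,6.7,29.5,-6.5,2.4]]])

```text
time: 6.55
ee_pos: [506.3, 158.7, 143.8]
eef_rot: [-0.138, 3.138, 0.001]
wrist_force: [0.6, -0.3, -4.6]
finger_gap: 29.4
finger_force: 40.4
```

>>> jog_arm(motion=[[[0,0,0,0.0,2,0.5,2.4],[0,0,0,0,3,1,2.4],[0,0,0,0,3.5,2,2.4],[0,0,0,0,3.8,3,2.4],[0,0,0,0,4,4,2.4],[0,0,0,0,4,5,2.4],[0,0,0,0,4,5.5,2.4],[0,0,0,0,4,5.8,2.4],[0,0,0,0,4,6,2.4],[0,0,0,0,4,6,2.4]]])

```text
time: 7.8
ee_pos: [503.3, 196.3, 83.8]
eef_rot: [-0.135, 3.139, 0.0]
wrist_force: [-0.4, 0.2, -3.2]
finger_gap: 29.2
finger_force: 40.3
```

```bash
python3 - <<'E'
from h import *
s=observe();p0=s['ee_pos'];R0=Ro.from_rotvec(s['eef_rot']);print(p0,s['finger_gap'],s['finger_force'],s['wrist_force'])
chain(p0,R0,[((503.8,202.5,60),pose(94.9)),((503.8,202.5,44),pose(94.9))])
q=camera('side');t=camera('top')
c=np.zeros((600,800,3),np.uint8)
c[:,:]=cv2.resize(q[170:260,235:355],(800,600),interpolation=cv2.INTER_CUBIC)
cv2.imwrite('pics/g3.png',c); cv2.imwrite('pics/t3.png',t)
E
```

```text
[503.31257193 196.34927943  83.84287906] 29.159628660079896 40.33114314079285 [-0.36313608  0.21219921 -3.23068595]
-> [503.8 202.5  60. ] [0.0, 0.0, 0.001, -0.1, 0.61, 2.38]
-> [503.8 202.5  44. ] [0.0, 0.0, 0.001, -0.1, 0.61, 3.98]
```

View pics/g3.png

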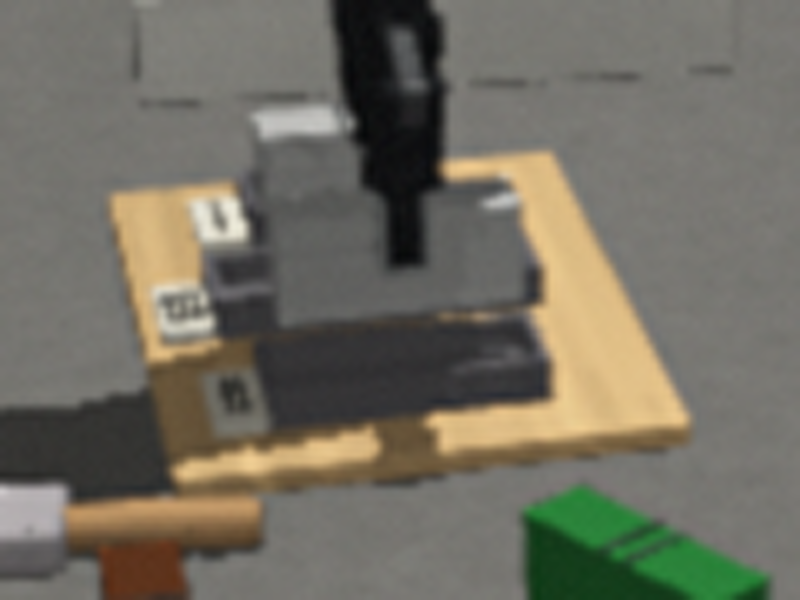

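The block hangs over the two-bar slot, level and parallel to it. Its near bottom corners are at (278,325) and (525,305) in the crop. Next I'll check this numerically.

```bash
python3 - <<'E'
from h import *
cs=lambda p:np.array(p)/6.667+[235,170]-.42
w=plane('side',cs([[278,325],[525,305]]),56.8);print(w.round(1))
R=observe_R=pose(94.9).as_matrix(); 
for n,z,c in(('block',56.8,(503.3,196.3)),('slot in/rim',31,(503.8,202.5))):
    f=np.array([np.sin(np.radians(94.9)),-np.cos(np.radians(94.9))]);y=np.array([-f[1],f[0]])
    hx,hy=(50,15) if n=='block' else (59,24)
    P=[np.r_[np.array(c)+sx*hx*f+sy*hy*y,z] for sx,sy in((-1,-1),(1,-1),(1,1),(-1,1))]
    print(n,((proj('side',P)-[235,170]+.42)*6.667).round(0).tolist())
E
```

```text
[[454.3 178.4  56.8]
 [554.2 181.4  56.8]]
block [[279.0, 326.0], [524.0, 301.0], [510.0, 270.0], [270.0, 295.0]]
slot in/rim [[264.0, 389.0], [551.0, 358.0], [529.0, 309.0], [249.0, 339.0]]
```

Predicted and seen corners agree within 4 crop pixels, so I'll lower it slowly.

>>> jog_arm(motion=[[[0,0,0,0,0.3,0,2.4],[0,0,0,0,0.6,0,2.4],[0,0,0,0,0.6,0.5,2.4],[0,0,0,0,0.6,1,2.4],[0,0,0,0,0.6,1.5,2.4],[0,0,0,0,0.6,2,2.4],[0,0,0,0,0.6,2.4,2.4],[0,0,0,0,0.6,2.8,2.4],[0,0,0,0,0.6,3.1,2.4],[0,0,0,0,0.6,3.4,2.4]]])

```text
time: 9.15
ee_pos: [502.8, 202.3, 49.6]
eef_rot: [-0.135, 3.139, 0.0]
wrist_force: [-1.1, -0.5, -4.1]
finger_gap: 29.1
finger_force: 40.3
```

>>> jog_arm(motion=[[[0,0,0,0,0,0.1,2.4],[0,0,0,0,0,0.2,2.4],[0,0,0,0,0,0.3,2.4],[0,0,0,0,0,0.35,2.4],[0,0,0,0,0,0.4,2.4],[0,0,0,0,0,0.45,2.4],[0,0,0,0,0,0.5,2.4],[0,0,0,0,0,0.55,2.4],[0,0,0,0,0,0.55,2.4],[0,0,0,0,0,0.55,2.4]]])

```text
time: 10.4
ee_pos: [502.7, 202.3, 44.4]
eef_rot: [-0.135, 3.139, 0.0]
wrist_force: [-1.1, -0.5, -0.3]
finger_gap: 29.3
finger_force: 40.6
```

The weight came off at TCP z 44.4, which matches the slot floor at 17, so the block is seated. Releasing.

>>> jog_arm(motion=[[[0,0,0,0,0,0,3],[0,0,0,0,0,0,3.4],[0,0,0,0,0,0,4],[0,0,0,0,0,0,5],[0,0,0,0,0,-0.5,5.5],[0,0,0,0,0,-2,5.5],[0,0,0,0,0,-5,5.5],[0,0,0,0,0,-9,5.5],[0,0,0,0,0,-13,5.5],[0,0,0,0,0,-14,5.5]]])

```text
time: 11.65
ee_pos: [504.0, 202.7, 187.9]
eef_rot: [-0.135, 3.134, 0.003]
wrist_force: [-0.4, 0.0, 0.9]
finger_gap: 54.8
finger_force: 0.0
```

```bash
python3 - <<'E'
from h import *
s=observe();p0=s['ee_pos'];R0=Ro.from_rotvec(s['eef_rot']);print(p0,s['wrist_force'],s['finger_gap'])
a=np.radians(-6.5);o=np.array([640,-155.]);R=np.array([[np.cos(a),-np.sin(a)],[np.sin(a),np.cos(a)]])
L=38;zt=np.r_[R@[np.sin(np.radians(L)),0],-np.cos(np.radians(L))]
def tcp(x,z): return np.r_[o+R@[x,0],z]+11*zt
print(zt)
g=tcp(-30,62); 
for b in(150,100,50,0): print(b,(g-b*zt).round(1))
pw=pose(83.5,L)
chain(p0,R0,[(g-150*zt,pw)])
print('press 1st move end then'); chain(g-150*zt,pw,[(g,pw),(tcp(-89,62),pw)])
q=camera('side')
c=np.zeros((600,800,3),np.uint8)
c[:,:]=cv2.resize(q[170:260,235:355],(800,600),interpolation=cv2.INTER_CUBIC)
cv2.imwrite('pics/g4.png',c)
E
```

```text
[503.95144952 202.71901506 187.88825105] [-0.3626405   0.00956563  0.86418011] 54.80265175947642
[ 0.61170391 -0.06969486 -0.78801075]
150 [ 525.2 -141.9  171.5]
100 [ 555.8 -145.4  132.1]
50 [ 586.3 -148.9   92.7]
0 [ 616.9 -152.4   53.3]
-> [ 525.2 -141.9  171.5] [0.068, -0.656, 0.191, 0.85, -34.52, 1.57]
press 1st move end then
-> [ 616.9 -152.4   53.3] [0.0, 0.0, 0.0, 0.0, 0.0, 15.0]
-> [ 558.3 -145.7   53.3] [0.0, 0.0, 0.0, 4.65, 0.0, 11.37]
```

View pics/g4.png

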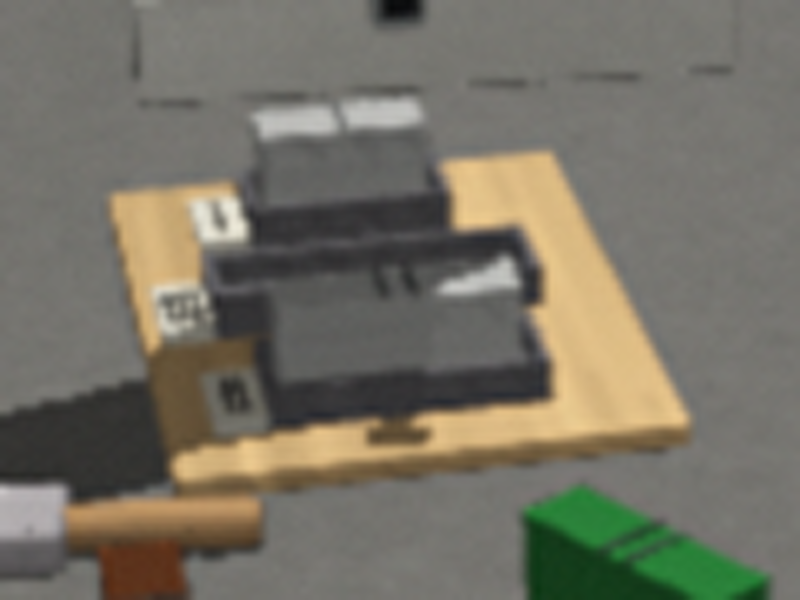

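The block sits in its slot. Next is the handle: lean 42°, grip point at gauge x −33 for clearance.

```bash
cat > p.py <<'E'
from h import *
a=np.radians(-6.5);o=np.array([640,-155.]);R=np.array([[np.cos(a),-np.sin(a)],[np.sin(a),np.cos(a)]])
L=42;zt=np.r_[R@[np.sin(np.radians(L)),0],-np.cos(np.radians(L))]; pw=pose(83.5,L)
def tcp(x,z,b=0,y=0): return np.r_[o+R@[x,y],z]+(11-b)*zt
def now():
    s=observe(); print(s['time'],s['ee_pos'].round(1),s['wrist_force'].round(1),s['finger_gap'],s['finger_force'])
    return s['ee_pos'],Ro.from_rotvec(s['eef_rot'])
E
python3 - <<'E'
from p import *
p,r=now(); chain(p,r,[(tcp(-33,62,140),pw)])
E
```

```text
11.7 [503.8 202.7 187.6] [0.7 0.8 1.1] 54.99646686057935 0.0
-> [ 521.4 -141.5  157.9] [0.075, -0.726, 0.19, 1.21, -34.45, 2.91]
```

>>> jog_arm(motion=[[[0.01,-0.08,0.02,0.1,-3,0,5.5],[0.02,-0.16,0.04,0.2,-7,0,5.5],[0.03,-0.24,0.07,0.4,-11,0,5.5],[0.04,-0.34,0.1,0.6,-15,0,5.5],[0.05,-0.44,0.13,0.8,-19,0.5,5.5],[0.06,-0.54,0.15,1,-23,1,5.5],[0.07,-0.62,0.17,1.1,-27,1.5,5.5],[0.072,-0.68,0.18,1.2,-31,2,5.5],[0.075,-0.726,0.19,1.2,-33.5,2.5,5.5],[0.075,-0.726,0.19,1.2,-34.4,2.9,5.5]]])

```text
time: 12.95
ee_pos: [508.4, -108.1, 154.8]
eef_rot: [0.114, 2.628, -0.225]
wrist_force: [0.4, -0.6, -0.4]
finger_gap: 54.3
finger_force: 0.0
```

>>> jog_arm(motion=[[[0,0,0,0,0,0,5.5],[0,0,0,0,0,0,5.5],[0,0,0,0,0,0,5.5],[0,0,0,0,0,0,5.5],[0,0,0,0,0,0,5.5],[0,0,0,0,0,0,5.5],[0,0,0,0,0,0,5.5],[0,0,0,0,0,0,5.5],[0,0,0,0,0,0,5.5],[0,0,0,0,0,0,5.5]]])

```text
time: 14.2
ee_pos: [508.8, -108.0, 155.4]
eef_rot: [0.116, 2.628, -0.227]
wrist_force: [-0.1, -0.5, 0.6]
finger_gap: 54.7
finger_force: 0.0
```

```bash
python3 - <<'E'
from p import *
p,r=now(); chain(p,r,[(tcp(-33,62,b),pw) for b in(140,70,0)])
cv2.imwrite('pics/s5.png',camera('side'))
E
```

```text
14.2 [ 508.8 -108.   155.4] [-0.1 -0.5  0.6] 54.66876823625691 0.0
-> [ 521.4 -141.5  157.9] [-0.12, -0.221, 0.072, -1.37, -3.17, 0.99]
-> [ 568.  -146.8  105.8] [-0.12, -0.221, 0.072, -2.93, -2.39, 7.77]
-> [ 614.5 -152.1   53.8] [-0.12, -0.221, 0.072, -4.49, -1.61, 14.55]
```

>>> jog_arm(motion=[[[-0.06,-0.11,0.036,-0.7,-1.6,0.5,5.5],[-0.12,-0.221,0.072,-1.37,-3.17,1,5.5],[-0.12,-0.221,0.072,-1.37,-3.17,1,5.5],[-0.12,-0.221,0.072,-1.37,-3.17,1,5.5],[-0.12,-0.221,0.072,-1.7,-3,2.4,5.5],[-0.12,-0.221,0.072,-2.1,-2.8,4.2,5.5],[-0.12,-0.221,0.072,-2.5,-2.6,6,5.5],[-0.12,-0.221,0.072,-2.93,-2.4,7.7,5.5],[-0.12,-0.221,0.072,-2.93,-2.4,7.7,5.5],[-0.12,-0.221,0.072,-2.93,-2.4,7.7,5.5]]])

```text
time: 15.5
ee_pos: [567.6, -146.7, 106.9]
eef_rot: [0.136, 2.406, -0.053]
wrist_force: [0.5, 0.4, 0.5]
finger_gap: 54.8
finger_force: 0.0
```

```bash
python3 - <<'E'
from p import *
p,r=now(); chain(p,r,[(tcp(-33,62,b),pw) for b in(70,0)])
q=camera('side'); cv2.imwrite('pics/s5.png',camera('side'))
E
```

```text
15.5 [ 567.6 -146.7  106.9] [0.5 0.4 0.5] 54.84319138303364 0.0
-> [ 568.  -146.8  105.8] [-0.0, -0.0, 0.001, 0.04, -0.0, 0.1]
-> [ 614.5 -152.1   53.8] [-0.0, -0.0, 0.001, 0.04, -0.0, 7.1]
```

>>> jog_arm(motion=[[[0,0,0,0,0,1,5.5],[0,0,0,0,0,2,5.5],[0,0,0,0,0,3,5.5],[0,0,0,0,0,4,5.5],[0,0,0,0,0,5,5.5],[0,0,0,0,0,5.6,5.5],[0,0,0,0,0,6.2,5.5],[0,0,0,0,0,6.6,5.5],[0,0,0,0,0,6.9,5.5],[0,0,0,0,0,6.9,5.5]]])

```text
time: 16.85
ee_pos: [613.6, -152.0, 55.1]
eef_rot: [0.136, 2.406, -0.053]
wrist_force: [-0.1, 0.2, 0.3]
finger_gap: 55.1
finger_force: 0.0
```

>>> jog_arm(motion=[[[0,0,0,0,0,0,4.5],[0,0,0,0,0,0,3.6],[0,0,0,0,0,0,3.2],[0,0,0,0,0,0,2.9],[0,0,0,0,0,0,2.6],[0,0,0,0,0,0,2.3],[0,0,0,0,0,0,2],[0,0,0,0,0,0,1.8],[0,0,0,0,0,0,1.8],[0,0,0,0,0,0,1.8]]], squeeze=30)

```text
time: 18.1
ee_pos: [613.5, -151.7, 55.3]
eef_rot: [0.136, 2.405, -0.053]
wrist_force: [-2.3, 2.3, 2.3]
finger_gap: 23.5
finger_force: 29.5
```

```bash
python3 - <<'E'
from p import *
p,r=now(); g=p-11*r.apply([0,0,1]); print('grip in gauge',((g[:2]-o)@R).round(1),g[2].round(1)); chain(p,r,[(p+np.r_[R@[-d,0],0],r) for d in(10,50)])
cv2.imwrite('pics/s6.png',camera('side'))
E
```

```text
18.1 [ 613.5 -151.7   55.3] [-2.3  2.3  2.3] 23.490190502321322 29.506873190402985
grip in gauge [-34.    0.3] 63.5
-> [ 603.6 -150.6   55.3] [0.0, 0.0, 0.0, 0.74, 0.0, -0.67]
-> [ 563.8 -146.    55.3] [0.0, 0.0, 0.0, 3.72, 0.0, -3.35]
```

Gripped at 23.5 mm with only small side forces. I'll pull 45 mm first, then check pointer against clip.

>>> jog_arm(motion=[[[0,0,0,0,0,0,1.8],[0,0,0,0.2,0,-0.18,1.8],[0,0,0,0.6,0,-0.54,1.8],[0,0,0,1.1,0,-0.99,1.8],[0,0,0,1.6,0,-1.44,1.8],[0,0,0,2.1,0,-1.89,1.8],[0,0,0,2.6,0,-2.34,1.8],[0,0,0,3,0,-2.7,1.8],[0,0,0,3.34,0,-3.01,1.8],[0,0,0,3.34,0,-3.01,1.8]]], squeeze=60)

```text
time: 19.4
ee_pos: [576.0, -147.3, 55.3]
eef_rot: [0.134, 2.413, -0.045]
wrist_force: [7.9, 12.3, -10.1]
finger_gap: 23.0
finger_force: 62.0
```

```bash
python3 - <<'E'
from p import *
p,r=now(); g=p-11*r.apply([0,0,1]); print('grip in gauge',((g[:2]-o)@R).round(1),g[2].round(1))
q=camera('side');cv2.imwrite('pics/s7.png',q)
c=np.zeros((600,800,3),np.uint8); s0=cv2.imread('pics/side0.png')
c[:300]=cv2.resize(s0[288:324,290:386],(800,300),interpolation=cv2.INTER_CUBIC)
c[300:]=cv2.resize(q[288:324,290:386],(800,300),interpolation=cv2.INTER_CUBIC)
cv2.imwrite('pics/g5.png',c)
E
```

```text
19.4 [ 576.  -147.3   55.3] [  7.9  12.3 -10.1] 23.012834079708046 62.00715243816376
grip in gauge [-71.8   0.3] 63.5
```

View pics/g5.png

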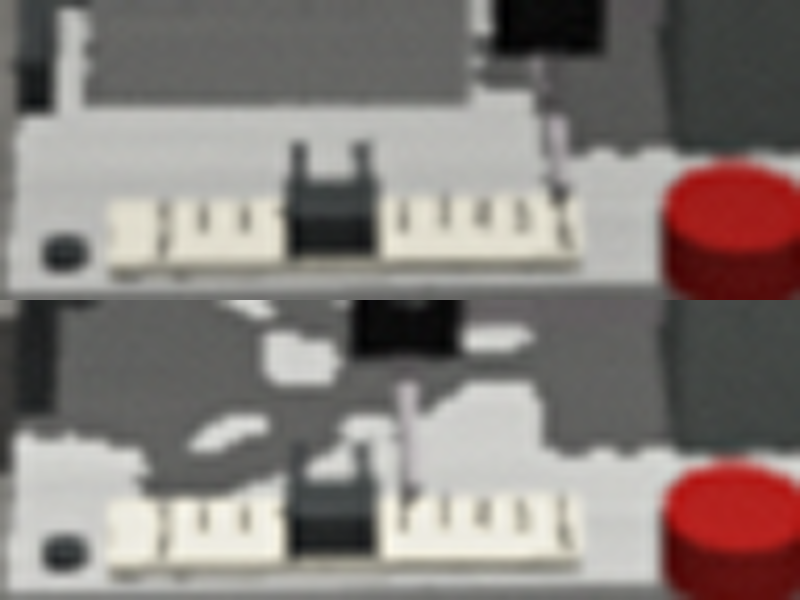

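The pointer tip is at (408,190) in the lower panel and the teeth are at 298 and 362, so the gap centre is 330. Home was 562, at about 4.07 px/mm, which leaves about 19 mm to pull. I'll hold briefly first to see whether the arm is lagging.

>>> jog_arm(motion=[[[0,0,0,0,0,0,1.8],[0,0,0,0,0,0,1.8],[0,0,0,0,0,0,1.8],[0,0,0,0,0,0,1.8],[0,0,0,0,0,0,1.8],[0,0,0,0.2,0,-0.18,1.8],[0,0,0,0.37,0,-0.33,1.8],[0,0,0,0.37,0,-0.33,1.8],[0,0,0,0.37,0,-0.33,1.8],[0,0,0,0.37,0,-0.33,1.8]]])

```text
time: 20.7
ee_pos: [573.9, -147.1, 55.3]
eef_rot: [0.132, 2.418, -0.042]
wrist_force: [8.5, 16.1, -14.7]
finger_gap: 23.1
finger_force: 61.8
```

```bash
cat > v.py <<'E'
from p import *
p,r=now(); g=p-11*r.apply([0,0,1]); G=((g[:2]-o)@R); print('grip in gauge',G.round(1),g[2].round(1),'slide',(-34-G[0]).round(1))
q=camera('side')
c=cv2.resize(q[288:324,290:386],(800,300),interpolation=cv2.INTER_CUBIC)
import sys;cv2.imwrite(f'pics/{sys.argv[1]}.png',c)
gr=c.astype(int).sum(2)//3
for y in(150,160,170,180,190): print(y,gr[y,270:430:4].tolist())
E
python3 v.py s8
```

```text
20.7 [ 573.9 -147.1   55.3] [  8.5  16.1 -14.7] 23.117114378842793 61.75758719444275
grip in gauge [-73.8   0.3] 63.5 slide 39.8
150 [95, 97, 97, 96, 92, 83, 76, 73, 76, 86, 97, 105, 104, 114, 126, 154, 183, 204, 206, 190, 165, 135, 111, 104, 121, 152, 181, 201, 207, 198, 183, 167, 166, 178, 189, 196, 203, 205, 207, 206]
160 [93, 94, 94, 92, 88, 79, 74, 84, 104, 138, 166, 187, 188, 190, 191, 197, 207, 212, 212, 198, 179, 150, 118, 105, 120, 153, 182, 201, 208, 200, 184, 168, 166, 177, 189, 196, 202, 204, 205, 206]
170 [121, 125, 121, 112, 101, 85, 76, 87, 111, 149, 180, 204, 207, 207, 203, 200, 201, 201, 201, 191, 175, 150, 119, 101, 108, 135, 165, 189, 198, 191, 173, 157, 158, 174, 188, 193, 199, 201, 202, 202]
180 [194, 200, 191, 166, 136, 103, 83, 74, 83, 101, 120, 134, 136, 135, 134, 133, 133, 132, 131, 125, 116, 103, 87, 80, 82, 98, 125, 152, 173, 177, 165, 145, 144, 157, 172, 182, 192, 196, 200, 201]
190 [210, 208, 196, 163, 126, 92, 76, 65, 67, 69, 71, 73, 73, 73, 73, 72, 72, 72, 72, 72, 71, 69, 67, 68, 69, 81, 106, 134, 164, 176, 161, 130, 112, 112, 126, 149, 175, 192, 206, 208]
```

```bash
python3 - <<'E'
from p import *
s=observe(); print(s['joint_positions'].round(3),s['joint_velocities'].round(3),s['wrist_torque'].round(2),s['effort'].round(1))
E
```

```text
[ 1.031  1.228 -1.519  2.46   2.14   1.299 -0.151] [ 0.001 -0.002  0.001  0.    -0.001 -0.002  0.002] [2.02 1.03 1.48] [  9.8 -71.  -21.2  -8.3   4.4   5.6   0.2]
```

Joints 3 and 4 are at their limits, so the arm can't pull further at this lean. I'll reduce the lean about the grip point, which moves the wrist outward, now that the handle is clear of the head.

```bash
python3 - <<'E'
from p import *
p,r=now(); print('lean now',np.degrees(np.arccos(-r.apply([0,0,1])[2])))
for Ln in(38,34,30,26):
    zz=np.r_[R@[np.sin(np.radians(Ln)),0],-np.cos(np.radians(Ln))]
    for x in(-74,-91.5): print(Ln,x,end=''); chain(p,r,[(np.r_[o+R@[x,0.3],63.5]+11*zz,pose(83.5,Ln))])
E
```

```text
20.75 [ 573.9 -147.1   55.3] [  7.   17.7 -14.3] 23.078813274316857 61.75963282585144
lean now 41.30472986537761
38 -74-> [ 573.2 -147.1   54.8] [0.009, 0.058, 0.001, 0.08, -0.0, -0.01]
38 -91.5-> [ 555.9 -145.1   54.8] [0.009, 0.058, 0.001, 1.4, 0.01, -1.17]
34 -74-> [ 572.6 -147.    54.4] [0.009, 0.127, 0.002, 0.16, -0.0, -0.02]
34 -91.5-> [ 555.2 -145.    54.4] [0.009, 0.127, 0.002, 1.47, 0.01, -1.17]
30 -74-> [ 572.  -146.9   54. ] [0.008, 0.197, 0.002, 0.23, -0.0, -0.03]
30 -91.5-> [ 554.6 -145.    54. ] [0.008, 0.197, 0.002, 1.55, 0.01, -1.18]
26 -74-> [ 571.3 -146.9   53.6] [0.008, 0.267, 0.002, 0.31, -0.0, -0.05]
26 -91.5-> [ 553.9 -144.9   53.6] [0.008, 0.267, 0.002, 1.62, 0.01, -1.2]
```

>>> jog_arm(motion=[[[0.001,0.02,0,0.02,0,0,1.8],[0.002,0.045,0,0.05,0,0,1.8],[0.003,0.07,0.001,0.08,0,-0.01,1.8],[0.004,0.095,0.001,0.11,0,-0.01,1.8],[0.005,0.12,0.001,0.14,0,-0.02,1.8],[0.006,0.145,0.002,0.17,0,-0.02,1.8],[0.007,0.17,0.002,0.2,0,-0.03,1.8],[0.008,0.197,0.002,0.23,0,-0.03,1.8],[0.008,0.197,0.002,0.23,0,-0.03,1.8],[0.008,0.197,0.002,0.23,0,-0.03,1.8]]])

```text
time: 22.0
ee_pos: [572.7, -147.0, 54.8]
eef_rot: [0.149, 2.612, -0.039]
wrist_force: [8.3, 12.9, -11.7]
finger_gap: 23.1
finger_force: 61.3
```

```bash
cat > w.py <<'E'
from p import *
import sys
p,r=now(); print('lean',np.degrees(np.arccos(-r.apply([0,0,1])[2])),observe()['joint_positions'].round(3))
g=p-11*r.apply([0,0,1]); G=((g[:2]-o)@R); print('grip',G.round(1),g[2].round(1),'slide~',(-34-G[0]).round(1))
for a in sys.argv[1:]:
    Ln,x=map(float,a.split(','))
    zz=np.r_[R@[np.sin(np.radians(Ln)),0],-np.cos(np.radians(Ln))]
    print(a,end=''); chain(p,r,[(np.r_[o+R@[x,0.3],63.5]+11*zz,pose(83.5,Ln))])
E
python3 w.py 30,-74 30,-91.5; python3 v.py s9|tail -4
```

```text
22.0 [ 572.7 -147.    54.8] [  8.3  12.9 -11.7] 23.13960937691765 61.34262442588806
lean 30.142277437664525 [ 1.024  1.132 -1.51   2.308  1.832  1.166  0.03 ]
grip [-73.3   0.3] 64.3 slide~ 39.3
30,-74-> [ 572.  -146.9   54. ] [0.0, 0.002, -0.001, 0.11, -0.0, 0.04]
30,-91.5-> [ 554.6 -145.    54. ] [0.0, 0.002, -0.001, 1.62, -0.0, -0.84]
160 [96, 98, 99, 98, 94, 85, 76, 71, 73, 81, 91, 103, 110, 122, 130, 148, 167, 183, 189, 182, 169, 147, 122, 110, 125, 155, 182, 201, 208, 200, 185, 169, 159, 161, 170, 182, 194, 200, 205, 206]
170 [94, 95, 95, 93, 90, 82, 76, 74, 78, 96, 116, 146, 167, 186, 190, 195, 201, 204, 205, 194, 178, 152, 121, 103, 109, 135, 164, 188, 204, 203, 197, 187, 177, 173, 175, 183, 192, 197, 201, 203]
180 [96, 95, 91, 86, 81, 75, 72, 75, 83, 98, 113, 128, 134, 138, 138, 137, 137, 135, 133, 125, 115, 102, 86, 79, 81, 98, 124, 152, 179, 194, 201, 196, 184, 169, 163, 168, 177, 186, 195, 198]
190 [159, 157, 148, 127, 105, 85, 76, 70, 72, 74, 76, 77, 75, 73, 72, 72, 72, 73, 73, 72, 71, 70, 67, 68, 69, 80, 105, 135, 169, 189, 193, 177, 150, 124, 113, 122, 144, 170, 194, 201]
```

>>> jog_arm(motion=[[[0,0,0,0.1,0.05,-0.04,1.8],[0,0,0,0.3,0.1,-0.13,1.8],[0,0,0,0.6,0.1,-0.28,1.8],[0,0,0,0.9,0.1,-0.43,1.8],[0,0,0,1.2,0.1,-0.6,1.8],[0,0,0,1.4,0.1,-0.7,1.8],[0,0,0,1.52,0.1,-0.78,1.8],[0,0,0,1.52,0.1,-0.78,1.8],[0,0,0,1.52,0.1,-0.78,1.8],[0,0,0,1.52,0.1,-0.78,1.8]]])

```text
time: 23.3
ee_pos: [556.7, -145.1, 54.8]
eef_rot: [0.151, 2.61, -0.042]
wrist_force: [6.7, 8.9, -6.6]
finger_gap: 23.4
finger_force: 62.0
```

```bash
python3 w.py 30,-91.5; python3 v.py s10|tail -5
```

```text
23.3 [ 556.7 -145.1   54.8] [ 6.7  8.9 -6.6] 23.434571261642226 61.9782418012619
lean 30.263400186494657 [ 1.029  1.12  -1.511  2.349  1.843  1.168 -0.012]
grip [-89.4   0.4] 64.3 slide~ 55.4
30,-91.5-> [ 554.6 -145.    54. ] [-0.002, 0.005, -0.002, 0.22, -0.01, -0.04]
150 [91, 102, 116, 133, 141, 123, 94, 90, 108, 145, 182, 210, 213, 210, 203, 189, 174, 164, 167, 162, 144, 122, 104, 103, 122, 154, 180, 197, 208, 207, 207, 206, 205, 205, 205, 206, 206, 206, 205, 205]
160 [116, 129, 145, 168, 178, 154, 114, 101, 115, 148, 185, 212, 216, 213, 206, 192, 177, 166, 169, 162, 140, 115, 94, 94, 117, 153, 183, 200, 210, 208, 207, 205, 204, 205, 205, 204, 204, 204, 204, 204]
170 [192, 196, 195, 192, 183, 147, 110, 95, 108, 140, 175, 202, 205, 202, 196, 184, 171, 161, 163, 155, 137, 114, 93, 88, 104, 135, 166, 188, 203, 204, 205, 204, 202, 202, 201, 200, 200, 200, 200, 201]
180 [206, 204, 196, 172, 145, 109, 85, 73, 80, 98, 118, 134, 135, 134, 130, 122, 116, 112, 116, 115, 106, 94, 81, 77, 80, 96, 123, 152, 178, 191, 202, 201, 201, 200, 199, 199, 198, 197, 197, 197]
190 [205, 202, 190, 158, 122, 88, 73, 63, 67, 70, 72, 74, 73, 72, 71, 70, 70, 71, 72, 73, 73, 72, 69, 68, 69, 80, 104, 134, 169, 194, 209, 208, 207, 204, 203, 204, 206, 206, 206, 206]
```

The pointer is at column 338 and the gap middle at 329.5, so 2 mm more is needed, then the hold.

>>> jog_arm(motion=[[[0,0,0,0.08,0.03,-0.03,1.8],[0,0,0,0.15,0.05,-0.05,1.8],[0,0,0,0.21,0.05,-0.06,1.8],[0,0,0,0.21,0.05,-0.06,1.8],[0,0,0,0.21,0.05,-0.06,1.8],[0,0,0,0.21,0.05,-0.06,1.8],[0,0,0,0.21,0.05,-0.06,1.8],[0,0,0,0.21,0.05,-0.06,1.8],[0,0,0,0.21,0.05,-0.06,1.8],[0,0,0,0.21,0.05,-0.06,1.8]]])

```text
time: 24.6
ee_pos: [555.2, -144.9, 54.8]
eef_rot: [0.152, 2.608, -0.043]
wrist_force: [8.1, 7.6, -2.9]
finger_gap: 23.1
finger_force: 62.4
```

```bash
python3 w.py; python3 v.py s11|tail -5|head -3
```

```text
24.6 [ 555.2 -144.9   54.8] [ 8.1  7.6 -2.9] 23.118159034582096 62.444998025894165
lean 30.340306907750282 [ 1.029  1.119 -1.511  2.354  1.846  1.171 -0.019]
grip [-91.    0.5] 64.3 slide~ 57.0
150 [117, 142, 161, 165, 152, 123, 94, 91, 111, 149, 184, 210, 211, 208, 203, 196, 192, 185, 180, 166, 148, 127, 107, 104, 121, 152, 179, 198, 209, 207, 208, 206, 205, 205, 205, 206, 206, 205, 205, 205]
160 [147, 178, 201, 211, 199, 159, 114, 97, 112, 147, 185, 209, 205, 194, 180, 173, 179, 184, 187, 180, 166, 144, 117, 105, 121, 152, 180, 199, 210, 208, 208, 206, 205, 206, 205, 205, 204, 204, 204, 203]
170 [195, 202, 206, 202, 187, 148, 110, 95, 108, 140, 176, 197, 194, 180, 163, 156, 167, 179, 184, 181, 171, 150, 120, 102, 108, 134, 162, 186, 201, 203, 205, 203, 202, 201, 201, 200, 200, 199, 199, 200]
```

The pointer is at column ≈330, centred between the teeth. Holding steady.

>>> jog_arm(motion=[[[0,0,0,0,0,0,1.8],[0,0,0,0,0,0,1.8],[0,0,0,0,0,0,1.8],[0,0,0,0,0,0,1.8],[0,0,0,0,0,0,1.8],[0,0,0,0,0,0,1.8],[0,0,0,0,0,0,1.8],[0,0,0,0,0,0,1.8],[0,0,0,0,0,0,1.8],[0,0,0,0,0,0,1.8]]])

```text
time: 25.9
ee_pos: [555.2, -144.9, 54.8]
eef_rot: [0.152, 2.608, -0.043]
wrist_force: [8.5, 5.5, -2.4]
finger_gap: 23.5
finger_force: 62.4
```

```bash
python3 w.py 30,-74 36,-60 42,-45 42,-34; python3 v.py s12|tail -5|head -3
```

```text
25.9 [ 555.2 -144.9   54.8] [ 8.5  5.5 -2.4] 23.454696754370318 62.444658279418945
lean 30.34052402866274 [ 1.029  1.119 -1.511  2.354  1.846  1.171 -0.019]
grip [-91.    0.4] 64.3 slide~ 57.0
30,-74-> [ 572.  -146.9   54. ] [-0.003, 0.006, -0.002, -1.42, -0.0, 0.92]
36,-60-> [ 586.8 -148.6   54.6] [-0.003, -0.099, -0.002, -2.74, 0.0, 1.62]
42,-45-> [ 602.6 -150.4   55.3] [-0.003, -0.203, -0.002, -4.15, 0.01, 2.36]
42,-34-> [ 613.6 -151.7   55.3] [-0.003, -0.203, -0.002, -5.1, 0.01, 2.92]
150 [116, 140, 159, 164, 152, 123, 95, 91, 112, 149, 184, 209, 211, 209, 204, 196, 193, 185, 180, 166, 148, 127, 108, 104, 121, 152, 179, 199, 209, 207, 208, 206, 205, 205, 205, 205, 205, 205, 205, 206]
160 [146, 178, 202, 212, 199, 159, 116, 99, 113, 147, 185, 209, 206, 195, 180, 172, 178, 184, 187, 179, 166, 145, 118, 106, 121, 152, 181, 200, 210, 207, 207, 206, 205, 204, 204, 204, 204, 203, 204, 204]
170 [195, 202, 206, 202, 187, 148, 109, 93, 108, 140, 176, 197, 194, 180, 162, 155, 166, 179, 187, 183, 172, 149, 117, 100, 107, 134, 163, 188, 203, 203, 205, 203, 202, 201, 201, 202, 202, 201, 201, 201]
```

Held without moving for over 1.25 s. Now I'll ease it home, restoring the lean on the way.

>>> jog_arm(motion=[[[0,0,0,-0.15,0,0.1,1.8],[0,0,0,-0.4,0,0.25,1.8],[0,0,0,-0.7,0,0.45,1.8],[0,0,0,-1,0,0.65,1.8],[0,0,0,-1.3,0,0.82,1.8],[-0.001,-0.02,0,-1.6,0,1,1.8],[-0.002,-0.04,-0.001,-1.9,0,1.17,1.8],[-0.002,-0.06,-0.001,-2.2,0,1.33,1.8],[-0.003,-0.08,-0.002,-2.5,0,1.5,1.8],[-0.003,-0.099,-0.002,-2.74,0,1.62,1.8]]])

```text
time: 27.2
ee_pos: [587.1, -148.7, 55.3]
eef_rot: [0.142, 2.508, -0.047]
wrist_force: [6.0, 7.4, 4.5]
finger_gap: 23.1
finger_force: 62.7
```

```bash
python3 w.py 36,-60 39,-52 42,-45 42,-40 42,-34
```

```text
27.2 [ 587.1 -148.7   55.3] [6.  7.4 4.5] 23.118737104023086 62.74746358394623
lean 36.10872686447107 [ 1.019  1.17  -1.498  2.358  1.998  1.205 -0.062]
grip [-59.8   0.3] 64.2 slide~ 25.8
36,-60-> [ 586.8 -148.6   54.6] [-0.0, 0.002, 0.0, 0.06, -0.0, 0.04]
39,-52-> [ 595.2 -149.6   55. ] [-0.0, -0.05, 0.0, -0.65, -0.0, 0.51]
42,-45-> [ 602.6 -150.4   55.3] [-0.0, -0.103, 0.0, -1.27, -0.0, 0.92]
42,-40-> [ 607.6 -151.    55.3] [-0.0, -0.103, 0.0, -1.67, -0.0, 1.21]
42,-34-> [ 613.6 -151.7   55.3] [-0.0, -0.103, 0.0, -2.16, -0.0, 1.57]
```

>>> jog_arm(motion=[[[0,-0.015,0,-0.2,0,0.16,1.8],[0,-0.03,0,-0.42,0,0.33,1.8],[0,-0.05,0,-0.65,0,0.5,1.8],[0,-0.07,0,-0.87,0,0.65,1.8],[0,-0.09,0,-1.08,0,0.8,1.8],[0,-0.103,0,-1.28,0,0.93,1.8],[0,-0.103,0,-1.45,0,1.05,1.8],[0,-0.103,0,-1.6,0,1.16,1.8],[0,-0.103,0,-1.75,0,1.27,1.8],[0,-0.103,0,-1.85,0,1.35,1.8]]])

```text
time: 28.45
ee_pos: [609.9, -151.3, 55.8]
eef_rot: [0.136, 2.405, -0.053]
wrist_force: [3.9, 6.4, 8.3]
finger_gap: 22.8
finger_force: 62.6
```

```bash
python3 w.py 42,-34 42,-32; python3 v.py s13 >/dev/null; python3 -c "
import cv2
a=cv2.imread('pics/s13.png').astype(int).sum(2)//3
b=cv2.resize(cv2.imread('pics/side0.png')[288:324,290:386],(800,300),interpolation=cv2.INTER_CUBIC).astype(int).sum(2)//3
for y in(140,160,175):print(a[y,500:600:4].tolist());print(b[y,500:600:4].tolist())"
```

```text
28.45 [ 609.9 -151.3   55.8] [3.9 6.4 8.3] 22.793078441876155 62.577091455459595
lean 42.04453088670275 [ 1.01   1.227 -1.485  2.38   2.159  1.26  -0.114]
grip [-37.6   0.2] 63.9 slide~ 3.6
42,-34-> [ 613.6 -151.7   55.3] [-0.0, 0.001, 0.001, -0.24, 0.01, 0.28]
42,-32-> [ 615.6 -151.9   55.3] [-0.0, 0.001, 0.001, -0.39, 0.01, 0.41]
[207, 207, 207, 207, 209, 208, 202, 191, 171, 156, 159, 172, 173, 165, 142, 118, 97, 91, 88, 89, 91, 92, 95, 98, 101]
[187, 187, 186, 186, 187, 188, 190, 188, 182, 171, 148, 128, 129, 147, 158, 160, 142, 116, 90, 79, 75, 78, 83, 86, 89]
[205, 205, 205, 205, 206, 206, 201, 192, 175, 161, 158, 166, 176, 183, 186, 183, 181, 181, 180, 179, 182, 186, 195, 202, 208]
[185, 185, 186, 186, 186, 185, 186, 186, 186, 182, 172, 160, 150, 147, 150, 159, 164, 163, 162, 161, 163, 167, 175, 182, 189]
[201, 201, 201, 202, 203, 203, 200, 195, 183, 171, 163, 165, 173, 184, 195, 201, 206, 207, 207, 207, 206, 206, 205, 204, 204]
[181, 180, 180, 181, 181, 182, 183, 183, 181, 176, 163, 150, 138, 134, 142, 157, 171, 177, 183, 187, 188, 188, 187, 185, 184]
```

>>> jog_arm(motion=[[[0,0,0,-0.06,0,0.07,1.8],[0,0,0,-0.12,0,0.14,1.8],[0,0,0,-0.18,0,0.21,1.8],[0,0,0,-0.24,0,0.27,1.8],[0,0,0,-0.29,0,0.32,1.8],[0,0,0,-0.34,0,0.37,1.8],[0,0,0,-0.38,0,0.41,1.8],[0,0,0,-0.38,0,0.41,1.8],[0,0,0,-0.38,0,0.41,1.8],[0,0,0,-0.38,0,0.41,1.8]]])

```text
time: 29.75
ee_pos: [612.8, -151.7, 55.6]
eef_rot: [0.132, 2.406, -0.054]
wrist_force: [-23.9, 4.1, 29.5]
finger_gap: 23.4
finger_force: 67.5
```

```bash
python3 w.py; python3 v.py s14 >/dev/null; python3 -c "
import cv2
a=cv2.imread('pics/s14.png').astype(int).sum(2)//3
for y in(140,160,175):print(a[y,500:600:4].tolist())"
```

```text
29.75 [ 612.8 -151.7   55.6] [-23.9   4.1  29.5] 23.350439266773588 67.46608257293701
lean 41.97516708212192 [ 1.01   1.227 -1.483  2.372  2.157  1.255 -0.104]
grip [-34.8   0.2] 63.8 slide~ 0.8
[208, 207, 207, 208, 208, 207, 210, 209, 202, 190, 163, 140, 138, 155, 169, 174, 160, 135, 109, 97, 89, 91, 94, 98, 101]
[206, 206, 205, 205, 205, 205, 206, 206, 206, 203, 192, 178, 166, 160, 163, 175, 182, 182, 181, 180, 181, 185, 193, 201, 208]
[201, 201, 201, 201, 201, 202, 204, 204, 201, 195, 182, 168, 156, 153, 161, 177, 191, 197, 202, 205, 206, 207, 206, 205, 205]
```

The pointer is back at its home columns and the handle is against its stop. I'll relax the push and release.

>>> jog_arm(motion=[[[0,0,0,0.02,0,-0.08,1.8],[0,0,0,0.04,0,-0.17,1.8],[0,0,0,0.04,0,-0.17,1.8],[0,0,0,0.04,0,-0.17,2.2],[0,0,0,0.04,0,-0.17,2.5],[0,0,0,0.04,0,-0.17,3],[0,0,0,0.04,0,-0.17,4],[0,0,0,0.04,0,-0.17,5],[0,0,0,0.04,0,-0.17,5.5],[0,0,0,0.04,0,-0.17,5.5]]], squeeze=30)

```text
time: 31.05
ee_pos: [612.0, -153.1, 54.2]
eef_rot: [0.137, 2.409, -0.056]
wrist_force: [-0.9, -0.2, 0.8]
finger_gap: 55.0
finger_force: 0.0
```

>>> jog_arm(motion=[[[0,0,0,0,0,-0.5,5.5],[0,0,0,0,0,-1.5,5.5],[0,0,0,0,0,-3,5.5],[0,0,0,0,0,-5,5.5],[0,0,0,0,0,-7,5.5],[0,0,0,0,0,-9,5.5],[0,0,0,0,0,-11,5.5],[0,0,0,0,0,-13,5.5],[0,0,0,0,0,-14,5.5],[0,0,0,0,0,-14,5.5]]])

```text
time: 32.3
ee_pos: [533.4, -148.3, 167.5]
eef_rot: [0.136, 2.424, -0.054]
wrist_force: [-0.1, 0.1, 0.3]
finger_gap: 54.8
finger_force: 0.0
```

```bash
python3 w.py; python3 v.py s15 >/dev/null; python3 -c "
import cv2
a=cv2.imread('pics/s15.png').astype(int).sum(2)//3
for y in(140,160,175):print(a[y,500:600:4].tolist())
print(a[160,270:430:4].tolist())"
```

```text
32.3 [ 533.4 -148.3  167.5] [-0.1  0.1  0.3] 54.75679343949086 0.0
lean 40.94036630504939 [ 1.16   0.794 -1.521  2.461  1.937  0.915 -0.203]
grip [-113.9   -5.4] 175.8 slide~ 79.9
[198, 198, 198, 199, 201, 202, 203, 202, 195, 184, 160, 140, 140, 158, 170, 172, 154, 125, 97, 87, 82, 86, 91, 94, 97]
[198, 198, 198, 198, 198, 199, 199, 199, 199, 196, 186, 173, 161, 156, 160, 171, 178, 176, 175, 174, 175, 178, 185, 194, 201]
[194, 194, 193, 194, 194, 195, 196, 195, 193, 188, 175, 160, 148, 145, 154, 169, 184, 189, 195, 199, 201, 201, 200, 199, 199]
[203, 205, 204, 201, 190, 150, 109, 91, 105, 139, 178, 206, 208, 208, 206, 204, 206, 205, 204, 192, 172, 144, 114, 101, 116, 147, 176, 194, 205, 203, 202, 200, 199, 199, 199, 198, 198, 197, 197, 198]
```

The handle is home, the clip hasn't moved and the robot is clear. Two joints are near their limits, so I'll move off them and hand in.

>>> jog_arm(motion=[[[0,0.03,0,0,0,0,5.5],[0,0.07,0,0,0,0,5.5],[0,0.12,0,0,0,0,5.5],[0,0.17,0,0,0,0,5.5],[0,0.22,0,0,0,0,5.5],[0,0.26,0,0,0,0,5.5],[0,0.28,0,0,0,0,5.5],[0,0.28,0,0,0,0,5.5],[0,0.28,0,0,0,0,5.5],[0,0.28,0,0,0,0,5.5]]])

```text
time: 33.6
ee_pos: [533.5, -147.8, 166.1]
eef_rot: [0.151, 2.705, -0.033]
wrist_force: [-0.3, -0.5, 0.1]
finger_gap: 55.0
finger_force: 0.0
```

```bash
python3 - <<'E'
from h import *
s=observe();print(s['time'],s['ee_pos'],s['joint_positions'].round(3),s['wrist_force'].round(1))
print(hand_in())
E
```

```text
33.6 [ 533.4918374  -147.78462632  166.14226127] [ 1.119  0.7   -1.422  2.214  1.341  0.795  0.342] [-0.3 -0.5  0.1]
the job is handed in; nothing more can be done
None
```

The job was handed in at 33.6 s, and no verdict came back: the block is in its two-bar slot, the pointer was held between the clip's teeth for over a second, and the handle was eased home with the clip unmoved; the one risk is that joints 3 and 4 read 0.001 rad past their stated limits before I moved them off.

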